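Free the jammed neck block from the feed chute

ROBOT

A 6-joint arm with a two-finger parallel gripper is mounted at the origin on the work surface. World frame = base frame: x ahead of the robot, y to its left, z up, the work surface at z = 0. Lengths are in m, angles in rad, forces in N, time in s.
With the tool pointing down it reaches from about 0.325 to 0.775 m from the base axis. Payload 5.5 kg.
Tool frame: the origin (TCP) lies at the very end of the fingers, on their centre line; the grasp point (between the pads) lies 19 mm behind it; z points along the fingers, y is the line along which they close (so a half turn about z gives the same grasp; the last joint's range is limited). The gripper opens to 85 mm and grips with 20 to 120 N. Pads are 22 mm wide; open, the fingers measure 114 mm over their backs; the gripper's body (76 mm by 85 mm) begins 54 mm behind the grasp point. The pads swing forward as they close: fully open they stand 13 mm farther back than shut.
Start: joints at [-1.331, 0.091, 1.231, -0, 1.82, -0.057], TCP at [0.175, -0.574, 0.231] pointing down, gripper open.
Joint ranges: [-2.87, 2.87], [-0.86, 2.18], [0.17, 2.46], [-1.51, 4.65], [0.06, 2.69], [-2.65, 2.65]. Speed limits (rad/s): [2.57, 2.57, 3.01, 3.14, 3.14, 3.14].

INTERFACE

Orientations are given as a unit quaternion [w, x, y, z].
In Python, from cell import bot gives the robot as it stands. The module is installed in compiled form; this text tells all that it offers.
- The arm moves only by the tool servo_tool, never from a script. Its arguments are lists of equal length, an entry for each row: "travel": the shift along the tool's x, y, z in m, a list of three; "yaw": the turn about the tool's z in rad. A call has 1 to 5 rows; each row shifts and turns the commanded pose from where the row before left it, along the tool's axes as they then stand; what a row does not reach is not made up. A row lasts 1/10 s, in which the tool goes at most 50 mm and 8.59 degrees, less where a joint would pass 70% of its speed; a pose out of reach is approached as far as the arm can. A call is refused whole if a number of a shift passes 0.05 or a number of a turn 0.15, either way. A call with a gripper value outside its range is refused whole. "jaw" is the closure, from -1 (fully open) to 1 (shut), so that 0 is half open, set as the call begins (left out, the last holds). The fingers move at their own pace and stop on an object; the grip force is fixed at half the most. Time passes only in rows, so rows that do not move let the fingers close. It gives the time, the measured TCP pose, the force, the opening and the grip force at its end, in the units of the state.
- bot.read_state(): the state, without advancing time (a new reading comes with each control period).
- bot.capture(name): name is "scene" or "top" or "wrist"; returns a dict with "frame" (420x560x3 uint8, red, green, blue), "depth" (420x560 float32, m along the optical axis (not along the pixel's ray), 0 where there is no reading), "fx", "fy", "cx", "cy" (pixels), "dist" ([k1, k2, p1, p2, k3] as OpenCV has them; the pictures are not rectified), "R" (3x3) and "t" (3): a world point X has camera coordinates R X + t. Camera axes: x right, y down, z forward; pixel columns grow to the right and rows downward; lengths in m; the calibration is good to about 2 mm. A picture is of the moment at which its call begins.
- bot.hand_in(): hands the job in; it is judged then, once.
The state is a dict: "clock": time; "joints": joint angles; "joint_velocities": joint speeds; "tau": joint torques, N m; "ee_pos": TCP position; "orientation": TCP orientation; "contact_force": force on the tool from outside, world axes, zero at the start; "wrist_torque": the same for the moment, N m; "opening": finger opening in m; "grip_force": force on a finger pad.
Only numpy, scipy, OpenCV 4.12 (cv2) and the standard library are available. Lean on these libraries where they do the work, as an engineer would, in place of code of your own. Each camera call takes 0.05 s, during which the arm holds its last target. There are 200 camera calls.

TASK

A dark wooden neck block has jammed under the yellow lips at the low end of the feed chute. Nudge it back up the chute until it is clear of the lips, then lift it out and set it down, without dropping it, flat and right way up in the red tray. Leave the good block in the grey tray alone.

Things in the scene. Friction and masses are not known exactly. Their poses are not given: they have to be found in the camera images.
- jammed_block: Jammed dark wood neck block, 60 (x) x 56 (y) x 30 mm (z), about 60 g, pale stripe along x on top; origin centre of underside. Starts on the chute floor at chute x = 0, its x uphill. Push the bare middle of its downhill face. A spring shoe in the +y wall pinches it (3 N): 2 to 5 N slide it; once past, it stays put on the slope. Free to lift once its origin is past chute x = 48 mm.
- chute: Fixed chute, level frame: x uphill, z up, origin on table. Floor rises 8 deg to +x, 50 mm high at x=0, from x=-40 to 188, 60 wide. x=-45 to 17: walls and yellow lips 37 mm above floor cover the block's sides, leaving a centre slot (y=-22 to 22) for shut fingers; two yellow ears, same gap, stop the block at x=-34; low end open between them. Past x=17: walls 8 mm high, 72 mm over outsides, no lips.
- red_tray: Fixed open red plastic tray, outer 150 (x) x 140 (y) x 30 mm high, walls and floor 5 mm thick. Origin at the centre of its underside. The goal for the block.
- good_block: Bystander: a good block of the same make and size (60 x 56 x 30 mm, origin at the centre of its underside), lying in a grey tray of the same size as the red one. Not to be moved.
Not all that is in view belongs to the job. What is shaped like the jammed_block but green is not meant. Several things have the shape of the red_tray; the one meant has the colours described above.

How it is judged:
By the outcome, as a careful person would: the job done as asked, in the order asked, and still so for the second after the job is handed in, with the robot touching nothing.
It also fails if it takes over 54 s, if anything falls off the work surface, if the arm or the gripper's body presses on something with over 40 N, if the wrist force passes 120 N, or if a joint passes its speed limit or range.

## Working session

There is one attempt and no reset: what is moved stays moved. The work goes in short steps, Python scripts to look and compute and a tool call to move; the robot and the scene stay as the last step left them, time stands still between calls to the robot, and variables do not carry over. Pictures are saved under pics/ and viewed, at most 10 in all, crops included, and the job is handed in when it is done.

Besides the shell and the picture viewer there is one more tool, called after ">>>" as a command line: name --pt "numbers of a row" for each row, then --argument value for the rest. servo_tool: Moves the arm, as the interface text tells. Its arguments: {"type":"object","properties":{"travel":{"type":"array","items":{"type":"array","items":{"type":"number"}}},"yaw":{"type":"array","items":{"type":"number"}},"jaw":{"type":"number"}},"required":["travel","yaw"]}

```bash
mkdir -p pics; cat > h.py <<'E'
import numpy as np, cv2
from cell import bot
def cap(n):
    c=bot.capture(n); c['R']=np.array(c['R']); c['t']=np.array(c['t']); return c
def save(c,name,box=None,s=1):
    f=c['frame'][:,:,::-1]
    if box: f=f[box[1]:box[3],box[0]:box[2]]
    cv2.imwrite('pics/'+name,cv2.resize(f,None,fx=s,fy=s,interpolation=cv2.INTER_CUBIC))
def world(c):
    K=np.array([[c['fx'],0,c['cx']],[0,c['fy'],c['cy']],[0,0,1]])
    h,w=c['depth'].shape
    u,v=np.meshgrid(np.arange(w),np.arange(h))
    p=cv2.undistortPoints(np.stack([u,v],-1).reshape(-1,1,2).astype(np.float64),K,np.array(c['dist'])).reshape(h,w,2)
    z=c['depth'][...,None]
    P=np.concatenate([p*z,z],-1)
    W=(P-c['t'])@c['R']; W[c['depth']==0]=np.nan
    return W
E
python3 - <<'E'
from h import *
a=cap('scene');b=cap('top')
import pickle;pickle.dump((a,b),open('c0.pkl','wb'))
save(a,'s0.png');save(b,'t0.png')
s=bot.read_state();print(s['clock'],s['ee_pos'],s['orientation'],s['opening'])
E
```

```text
0.1 [ 0.17541674 -0.57350831  0.23023464] [-9.06460626e-04  9.89008627e-01  1.47855025e-01 -7.68431603e-05] 0.08550941639573022
```

View pics/s0.png

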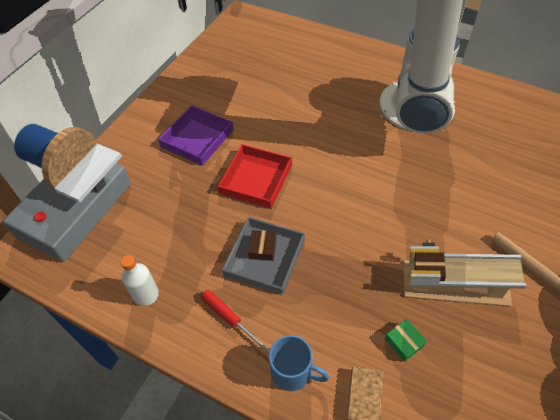

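View pics/t0.png

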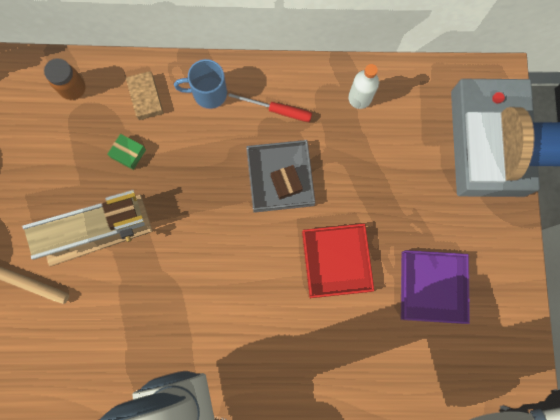

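The scene and top views show these candidates (top-view pixels):
- **Dark blocks:** one on the chute under yellow lips at (122,212), which is the jammed one. Another in the grey tray at (287,181) is the good block. The green block at (127,151) is a decoy.
- **Trays:** red at (338,261) is the goal by its colour. Purple (435,287) and grey (281,176) are not.

I'll confirm with one crop and measure.

```bash
python3 - <<'E'
from h import *
import pickle
a,b=pickle.load(open('c0.pkl','rb'))
W=world(b);Ws=world(a)
for n,(u,v) in dict(block=(122,212),chuteTop=(28,240),chlow=(140,210),red=(338,261),grey=(265,200),base=(175,400),green=(127,151)).items(): print(n,W[v,u].round(4))
def rect(name,m,W):
    P=W[m];P=P[~np.isnan(P[:,0])]
    r=cv2.minAreaRect(P[:,:2].astype(np.float32));print(name,len(P),r,'z',np.percentile(P[:,2],[2,50,98]).round(4))
for nm,c,WW in(('top',b,W),('scene',a,Ws)):
    h=cv2.cvtColor(c['frame'],cv2.COLOR_RGB2HSV)
    red=((h[...,0]<6)|(h[...,0]>174))&(h[...,1]>170)&(h[...,2]>60)
    n,l,st,_=cv2.connectedComponentsWithStats(red.astype(np.uint8)); 
    k=1+np.argmax(st[1:,4]); rect(nm+' red',l==k,WW); rect(nm+' redrim',(l==k)&(abs(WW[...,2]-.03)<.004),WW)
    yel=(h[...,0]>18)&(h[...,0]<32)&(h[...,1]>150)&(h[...,2]>90)
    yel&=(WW[...,2]>.05); rect(nm+' yel',yel,WW)
c=cv2.resize(b['frame'][180:270,10:190,::-1],None,fx=4.4,fy=4.4,interpolation=cv2.INTER_CUBIC)
d=cv2.resize(a['frame'][225:315,390:540,::-1],(792,235),interpolation=cv2.INTER_CUBIC)
cv2.imwrite('pics/crop.png',np.vstack([c[:, :792],d])[:600])
# height map along the chute, pts near
m=(W[...,2]>.03)&(W[...,2]<.16); yy,xx=np.mgrid[:420,:560]; m&=(xx>15)&(xx<160)&(yy>185)&(yy<262)
rect('chute',m,W)
E
```

```text
block [0.5323 0.1762 0.0807]
chuteTop [0.4723 0.3619 0.0774]
chlow [0.5525 0.1579 0.0043]
red [ 0.441  -0.2869  0.0029]
grey [ 0.5793 -0.122   0.0022]
base [ 0.2189 -0.0261  0.5408]
green [0.6819 0.1878 0.0299]
top red 4341 ((0.4412878751754761, -0.2831408381462097), (0.1496443748474121, 0.1397160291671753), 6.369336128234863) z [0.     0.0051 0.0314]
top redrim 530 ((0.4413457214832306, -0.2830938994884491), (0.1497713178396225, 0.13953402638435364), 6.2196831703186035) z [0.0262 0.0291 0.0331]
top yel 191 ((0.5373967289924622, 0.1725953221321106), (0.058170173317193985, 0.0581648126244545), 20.038103103637695) z [0.0746 0.0846 0.0904]
scene red 3103 ((0.43187215924263, -0.2892502248287201), (0.17477290332317352, 0.1592557430267334), 5.382818222045898) z [0.0027 0.0081 0.0331]
scene redrim 492 ((0.4403471350669861, -0.28119587898254395), (0.15632638335227966, 0.14102332293987274), 6.05919075012207) z [0.0263 0.0304 0.0338]
scene yel 222 ((0.5229290723800659, 0.16689860820770264), (0.08858277648687363, 0.05921624228358269), 21.10183334350586) z [0.0554 0.0856 0.0921]
chute 4276 ((0.4946936368942261, 0.24956686794757843), (0.10017143189907074, 0.23307904601097107), 19.8797664642334) z [0.047  0.0706 0.0877]
```

View pics/crop.png

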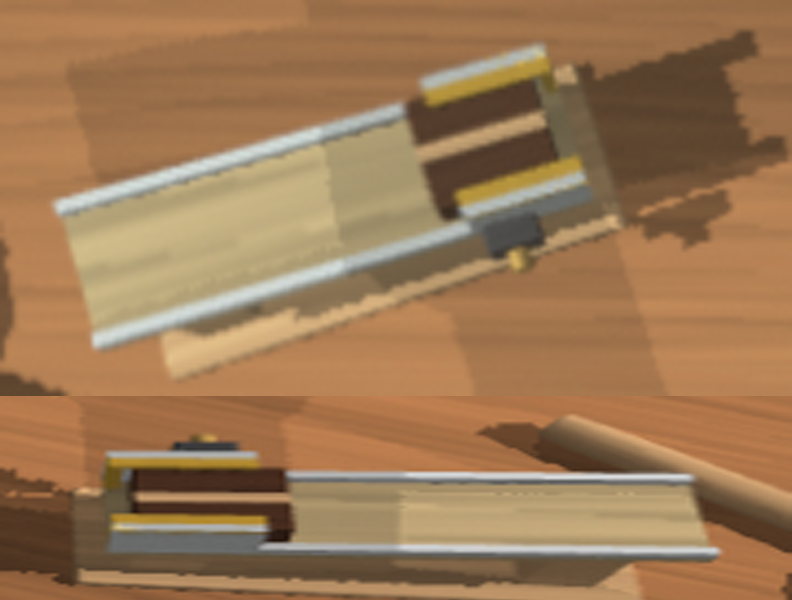

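The crop confirms it: the dark block with the pale stripe sits under the yellow lips, and the spring shoe is on the side nearer the base. Uphill is towards the left of the top view. Next I'll fit the chute frame.

```bash
cat > chute.py <<'E'
import numpy as np
E
python3 - <<'E'
from h import *
import pickle
from scipy.optimize import minimize
a,b=pickle.load(open('c0.pkl','rb'))
for nm,c,bx in(('top',b,(15,185,165,265)),('scene',a,(395,225,535,310))):
    W=world(c)[bx[1]:bx[3],bx[0]:bx[2]].reshape(-1,3); F=c['frame'][bx[1]:bx[3],bx[0]:bx[2]].reshape(1,-1,3)
    h=cv2.cvtColor(np.ascontiguousarray(F),cv2.COLOR_RGB2HSV)[0]
    yel=(h[:,0]>18)&(h[:,0]<32)&(h[:,1]>150)&(h[:,2]>90)&(W[:,2]>.07)
    dark=(h[:,2]<110)&(h[:,1]>90)&(h[:,0]<15)&(W[:,2]>.07)&(W[:,2]<.1)
    gre=(h[:,1]<60)&(h[:,2]>130)&(W[:,2]>.05)&(W[:,2]<.1)   # wall rims
    pale=(h[:,0]>8)&(h[:,1]>40)&(h[:,1]<150)&(h[:,2]>140)&(W[:,2]>.045)&(W[:,2]<.08)
    r=cv2.minAreaRect(W[gre,:2].astype(np.float32)); print(nm,'rims',gre.sum(),r)
    th=np.deg2rad(109.9); ex=np.array([np.cos(th),np.sin(th)]); ey=np.array([-ex[1],ex[0]])
    for n,m in(('rim',gre),('yel',yel),('dark',dark),('floor',pale)):
        x=W[m,:2]@ex;y=W[m,:2]@ey
        print(n,m.sum(),'x',np.percentile(x,[0,2,50,98,100]).round(4),'y',np.percentile(y,[0,2,50,98,100]).round(4),'z',np.percentile(W[m,2],[2,98]).round(4))
    m=pale;x=W[m,:2]@ex; p=np.polyfit(x,W[m,2],1); print('slope',p,'x where z=.05',(.05-p[1])/p[0])
    for s in (1,-1):
        m=gre&((W[:,:2]@ey+.551)*s>0) ; x=W[m,:2]@ex;y=W[m,:2]@ey
        print('side',s,m.sum(),np.polyfit(x,y,1), np.median(y))
E
```

```text
top rims 848 ((0.5070513486862183, 0.25353506207466125), (0.07385243475437164, 0.23186813294887543), 20.128320693969727)
rim 848 x [-0.0503 -0.0421  0.0907  0.1779  0.1819] y [-0.6002 -0.599  -0.534  -0.5268 -0.5257] z [0.0592 0.0893]
yel 189 x [-0.0498 -0.0489 -0.0208  0.0055  0.0084] y [-0.5932 -0.5922 -0.5849 -0.5357 -0.535 ] z [0.0762 0.0904]
dark 407 x [-0.039  -0.0378 -0.0073  0.017   0.0184] y [-0.5927 -0.5874 -0.56   -0.5395 -0.537 ] z [0.0733 0.0859]
floor 2263 x [-0.0501 -0.0177  0.1038  0.1789  0.1828] y [-0.5998 -0.5922 -0.5641 -0.5352 -0.5006] z [0.0531 0.0782]
slope [0.09201317 0.05649083] x where z=.05 -0.07054240884999781
side 1 463 [ 0.00218688 -0.53047891] -0.529979567844527
side -1 385 [ 0.00605036 -0.59603426] -0.5953555234092732
scene rims 632 ((0.5060815215110779, 0.2530326843261719), (0.07590606063604355, 0.23050513863563538), 20.05613899230957)
rim 632 x [-0.0497 -0.0407  0.0796  0.1768  0.181 ] y [-0.6002 -0.5985 -0.5918 -0.5257 -0.5242] z [0.061  0.0905]
yel 207 x [-0.0505 -0.0496 -0.0243  0.0058  0.0093] y [-0.5926 -0.5916 -0.5407 -0.5334 -0.5039] z [0.0755 0.0921]
dark 399 x [-0.0393 -0.0386 -0.0064  0.0182  0.02  ] y [-0.594  -0.5916 -0.5565 -0.5406 -0.5376] z [0.0751 0.0873]
floor 1808 x [-0.0378  0.0298  0.104   0.1796  0.1836] y [-0.5923 -0.5864 -0.5601 -0.5321 -0.4989] z [0.0558 0.0786]
slope [0.11738053 0.0549462 ] x where z=.05 -0.04213815674150008
side 1 271 [-0.00144277 -0.52888312] -0.5291718603847675
side -1 361 [ 0.00423965 -0.59485436] -0.5947108635813289
```

>>> servo_tool --pt "0 0 0" --pt "0 0 0" --pt "0 0 0" --pt "0 0 0" --pt "0 0 0" --yaw '[0.15, 0.15, 0.15, 0.15, 0.15]' --jaw 1

```text
clock: 0.6
ee_pos: [0.1754, -0.5736, 0.2306]
orientation: [-0.001, 0.974, -0.228, -0.0]
contact_force: [0.6, -0.5, 0.3]
opening: 0.0121
grip_force: 0.0
```

>>> servo_tool --pt "0 0 0" --pt "0 0 0" --pt "0 0 0" --pt "0 0 0" --pt "0 0 0" --yaw '[-0.15, -0.15, -0.15, -0.15, -0.15]'

```text
clock: 1.1
ee_pos: [0.1754, -0.5736, 0.2306]
orientation: [-0.001, 0.989, 0.151, -0.0]
contact_force: [0.5, 0.7, -0.0]
opening: 0.0005
grip_force: 0.0
```

>>> servo_tool --pt "0 0 0" --pt "0 0 0" --pt "0 0 0" --pt "0 0 0" --pt "0 0 0" --yaw '[-0.15, -0.15, -0.15, -0.15, -0.15]'

```text
clock: 1.6
ee_pos: [0.1754, -0.5736, 0.2306]
orientation: [-0.001, 0.865, 0.503, 0.0]
contact_force: [1.0, -0.8, 0.4]
opening: -0.0003
grip_force: 0.0
```

>>> servo_tool --pt "0 0 0" --pt "0 0 0" --pt "0 0 0" --pt "0 0 0" --pt "0 0 0" --yaw '[-0.15, -0.15, -0.15, -0.15, -0.15]'

```text
clock: 2.1
ee_pos: [0.1754, -0.5736, 0.2306]
orientation: [-0.0, 0.62, 0.784, 0.0]
contact_force: [-1.4, 0.2, -0.1]
opening: 0.0
grip_force: 0.0
```

>>> servo_tool --pt "0 0 0" --pt "0 0 0" --yaw '[-0.13, 0]'

```text
clock: 2.3
ee_pos: [0.1754, -0.5736, 0.2306]
orientation: [-0.0, 0.57, 0.821, 0.0]
contact_force: [-0.4, 0.2, -0.7]
opening: 0.0001
grip_force: 0.0
```

```bash
cat > go.py <<'E'
# print tool-frame offset from the present pose to a world target and the yaw error to a target tool-x angle
import sys
from h import *
from scipy.spatial.transform import Rotation as Ro
def off(T,ang):
    s=bot.read_state(); q=s['orientation']; R=Ro.from_quat([q[1],q[2],q[3],q[0]]).as_matrix()
    a=np.degrees(np.arctan2(R[1,0],R[0,0]))
    print(s['clock'],'ee',s['ee_pos'].round(4),'off mm',(R.T@(np.array(T)-s['ee_pos'])*1000).round(1),'ang',a.round(2),'yaw',np.radians((a-ang+180)%360-180).round(4),'j',np.round(s['joints'],2),'F',np.round(s['contact_force'],1),'open',s['opening'])
def ch(x,y,z):  # chute frame -> world
    t=np.radians(110.05); return [.531+x*np.cos(t)-y*np.sin(t),.1865+x*np.sin(t)+y*np.cos(t),z]
E
python3 -c "
from go import *
off(ch(-.08,0,.16),110.05)"
```

```text
2.3 ee [ 0.1754 -0.5736  0.2306] off mm [507.8 598.2  71.3] ang 110.46 yaw 0.0071 j [-1.33  0.09  1.23  0.    1.82 -1.69] F [-0.4  0.2 -0.7] open 9.580975468076478e-05
```

>>> servo_tool --pt "0.025 0.03 0" --pt "0.025 0.03 0" --pt "0.025 0.03 0" --pt "0.025 0.03 0" --pt "0.025 0.03 0" --yaw '[0.007, 0, 0, 0, 0]'

```text
clock: 2.8
ee_pos: [0.2739, -0.4034, 0.231]
orientation: [-0.0, 0.575, 0.818, 0.0]
contact_force: [0.7, -0.2, -0.5]
opening: -0.0002
grip_force: 0.0
```

>>> servo_tool --pt "0.025 0.03 0" --pt "0.025 0.03 0" --pt "0.025 0.03 0" --pt "0.025 0.03 0" --pt "0.025 0.03 0" --yaw '[0, 0, 0, 0, 0]'

```text
clock: 3.3
ee_pos: [0.3721, -0.2346, 0.2312]
orientation: [0.0, 0.575, 0.818, 0.0]
contact_force: [1.3, -0.5, -0.1]
opening: -0.0
grip_force: 0.0
```

>>> servo_tool --pt "0.025 0.03 0" --pt "0.025 0.03 0" --pt "0.025 0.03 0" --pt "0.025 0.03 0" --pt "0.025 0.03 0" --yaw '[0, 0, 0, 0, 0]'

```text
clock: 3.8
ee_pos: [0.4703, -0.0658, 0.2312]
orientation: [0.0, 0.575, 0.818, -0.0]
contact_force: [0.3, -0.0, 0.5]
opening: 0.0002
grip_force: 0.0
```

>>> servo_tool --pt "0.025 0.03 0" --pt "0.025 0.03 0" --pt "0.025 0.03 0" --pt "0.025 0.03 0.03" --pt "0 0 0.03" --yaw '[0, 0, 0, 0, 0]'

```text
clock: 4.3
ee_pos: [0.55, 0.0715, 0.1705]
orientation: [0.0, 0.573, 0.819, 0.001]
contact_force: [-0.4, -1.0, -1.4]
opening: 0.0006
grip_force: 0.0
```

```bash
python3 -c "
from go import *
off(ch(-.08,0,.058),110.05)
save(cap('wrist'),'w1.png')"
```

```text
4.3 ee [0.55   0.0715 0.1705] off mm [ 34.4  21.3 112.5] ang 110.01 yaw -0.0006 j [ 0.07 -0.04  1.47  0.    1.71 -0.28] F [-0.4 -1.  -1.4] open 0.0005995678490501543
```

View pics/w1.png

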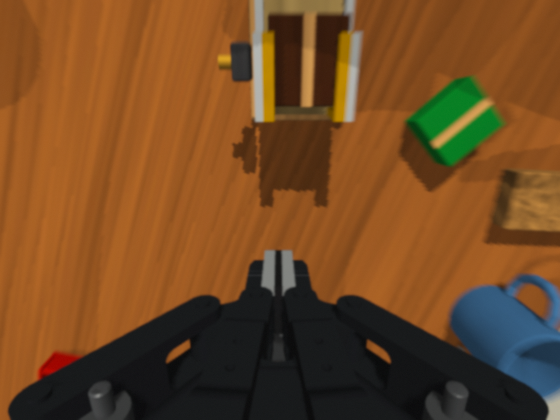

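The wrist view shows the shut fingers at (278,270) and the chute slot centre at column 307, ahead and slightly right. Alignment looks good. I'll refine the lateral offset from the wrist depth while still above the chute.

>>> servo_tool --pt "0.01 0.021 0.03" --pt "0 0 0.02" --pt "0 0 0" --yaw '[0, 0, 0]'

```text
clock: 4.65
ee_pos: [0.5629, 0.0839, 0.1177]
orientation: [-0.003, 0.575, 0.818, -0.002]
contact_force: [-0.9, 0.5, -0.8]
opening: -0.0
grip_force: 0.0
```

```bash
python3 -c "
from go import *
c=cap('wrist');W=world(c);h=cv2.cvtColor(c['frame'],cv2.COLOR_RGB2HSV)
y=(h[...,0]>18)&(h[...,0]<32)&(h[...,1]>150)&(h[...,2]>90)&(W[...,2]>.065)&(W[...,2]<.1)
t=np.radians(110.05);ex=np.array([np.cos(t),np.sin(t)]);ey=np.array([-ex[1],ex[0]])
P=W[y][:,:2]-np.array([.531,.1865]);X=P@ex;Y=P@ey
print(y.sum(),np.percentile(X,[1,99]).round(4))
for s in(1,-1):
  m=(Y*s>0)&(abs(Y)<.04);print(s,np.percentile(Y[m],[1,5,50,95,99]).round(4))
d=(h[...,2]<120)&(h[...,0]<15)&(h[...,1]>90)&(W[...,2]>.068)&(W[...,2]<.1);Q=W[d][:,:2]-np.array([.531,.1865]);print('block',d.sum(),np.percentile(Q@ex,[1,99]).round(4))
off(ch(-.08,0,.058),110.05)"
```

```text
3962 [-0.0427  0.0133]
1 [0.0239 0.0241 0.0277 0.0314 0.0318]
-1 [-0.0277 -0.0274 -0.0236 -0.0198 -0.0196]
block 8031 [-0.0318  0.023 ]
4.7 ee [0.5638 0.0837 0.1201] off mm [27.7  4.6 62.1] ang 109.86 yaw -0.0034 j [ 0.09  0.02  1.5  -0.    1.62 -0.26] F [-0.1  0.4  1.1] open 0.00010719683757659343
```

>>> servo_tool --pt "0 0.003 0.03" --pt "0 0 0.03" --pt "0 0 0.002" --pt "0.02 0 0" --pt "0 0 0" --yaw '[0, 0, 0, 0, 0]'

```text
clock: 5.2
ee_pos: [0.5613, 0.1051, 0.0622]
orientation: [0.001, 0.574, 0.819, 0.001]
contact_force: [-0.4, -0.2, 0.7]
opening: 0.0001
grip_force: 0.0
```

>>> servo_tool --pt "0.01 0 0" --pt "0.01 0 0" --pt "0.01 0 0" --pt "0.005 0 0" --pt "0 0 0" --yaw '[0, 0, 0, 0, 0]'

```text
clock: 5.7
ee_pos: [0.5485, 0.1377, 0.0594]
orientation: [-0.0, 0.573, 0.819, 0.0]
contact_force: [0.9, 0.1, -0.0]
opening: -0.0001
grip_force: 0.0
```

```bash
python3 -c "
from go import *
off(ch(-.043,0.0015,.058),110.05)"
```

```text
5.7 ee [0.5485 0.1377 0.0594] off mm [ 8.8 -1.2  1.4] ang 110.06 yaw 0.0002 j [ 0.19  0.03  1.6   0.    1.51 -0.16] F [ 0.9  0.1 -0. ] open -6.509820104905545e-05
```

>>> servo_tool --pt "0.004 0 0" --pt "0.004 0 0" --pt "0.004 0 0" --pt "0.004 0 -0.0005" --pt "0.004 0 -0.0005" --yaw '[0, 0, 0, 0, 0]'

```text
clock: 6.2
ee_pos: [0.5424, 0.1543, 0.0606]
orientation: [0.001, 0.574, 0.819, -0.001]
contact_force: [1.3, -6.4, 1.4]
opening: 0.0003
grip_force: 3.0
```

>>> servo_tool --pt "0.004 0 -0.0006" --pt "0.004 0 -0.0006" --pt "0.004 0 -0.0006" --pt "0.004 0 -0.0006" --pt "0.004 0 -0.0006" --yaw '[0, 0, 0, 0, 0]'

```text
clock: 6.7
ee_pos: [0.5355, 0.1732, 0.0635]
orientation: [0.001, 0.574, 0.819, -0.001]
contact_force: [0.7, -4.7, 1.2]
opening: 0.0002
grip_force: 2.6
```

>>> servo_tool --pt "0.004 0 -0.0006" --pt "0.004 0 -0.0006" --pt "0.004 0 -0.0006" --pt "0.004 0 -0.0006" --pt "0.004 0 -0.0006" --yaw '[0, 0, 0, 0, 0]'

```text
clock: 7.2
ee_pos: [0.5281, 0.1936, 0.0664]
orientation: [0.0, 0.574, 0.819, -0.0]
contact_force: [0.1, -1.3, 1.3]
opening: -0.0002
grip_force: 1.0
```

```bash
python3 -c "
from go import *
off(ch(.018,0.0015,.066),110.05)
save(cap('wrist'),'w2.png')"
```

```text
7.2 ee [0.5281 0.1936 0.0664] off mm [10.4 -1.2  0.4] ang 109.99 yaw -0.001 j [ 0.29  0.02  1.6  -0.    1.52 -0.06] F [ 0.1 -1.3  1.3] open -0.00016818769403899666
```

View pics/w2.png

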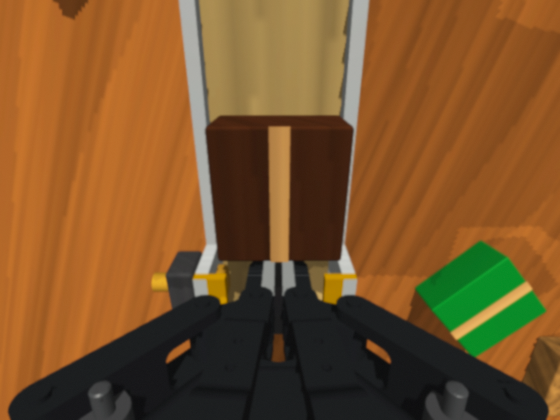

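The block (208–352, 115–262) has moved uphill square to the chute. Its lower face is just at the ends of the lips (row ~270). I'll push about 14 mm more, back off and rise.

>>> servo_tool --pt "0.004 0 -0.0006" --pt "0.004 0 -0.0006" --pt "0.004 0 -0.0006" --pt "0.002 0 -0.0003" --pt "0 0 0" --yaw '[0, 0, 0, 0, 0]'

```text
clock: 7.75
ee_pos: [0.5233, 0.207, 0.0683]
orientation: [-0.0, 0.573, 0.819, 0.0]
contact_force: [0.5, 0.1, 0.6]
opening: -0.0004
grip_force: 0.0
```

>>> servo_tool --pt "-0.01 0 0" --pt "-0.01 0 -0.01" --pt "0 0 -0.04" --pt "0 0 -0.04" --pt "0 0 0" --yaw '[0, 0, 0, 0, 0]'

```text
clock: 8.25
ee_pos: [0.5334, 0.1874, 0.1668]
orientation: [0.004, 0.574, 0.819, 0.005]
contact_force: [0.3, 0.5, 0.6]
opening: -0.0002
grip_force: 0.0
```

```bash
cat > blk.py <<'E'
from go import *
def blk(name):
    c=cap(name);W=world(c);h=cv2.cvtColor(c['frame'],cv2.COLOR_RGB2HSV)
    t=np.radians(110.05);ex=np.array([np.cos(t),np.sin(t)]);ey=np.array([-ex[1],ex[0]])
    d=(h[...,2]<120)&(h[...,0]<15)&(h[...,1]>90)&(W[...,2]>.07)&(W[...,2]<.13)
    P=W[...,:2]-np.array([.531,.1865]);X=P@ex;Y=P@ey
    d&=(abs(Y)<.045)&(X>0)&(X<.15)
    # dark top face only: within tolerance of the slope plane 30 mm over the floor
    top=d&(abs(W[...,2]-(.05+X*.1405+.0303))<.005)
    print(name,d.sum(),top.sum(),'X',np.percentile(X[top],[.5,2,98,99.5]).round(4),'Y',np.percentile(Y[top],[.5,2,98,99.5]).round(4),'z',np.percentile(W[top][:,2],[2,98]).round(4), cv2.minAreaRect(W[top][:,:2].astype(np.float32)))
    return c
E
python3 -c "
from blk import *
blk('wrist');blk('top');blk('scene')
off(ch(.06,0.0015,.13),110.05)"
```

```text
wrist 5818 5756 X [0.0355 0.0363 0.093  0.0938] Y [-0.0263 -0.0256  0.0268  0.0276] z [0.0838 0.0922] ((0.5083256959915161, 0.24672608077526093), (0.054615821689367294, 0.0591697096824646), 20.20276641845703)
top 157 143 X [0.0338 0.0341 0.0895 0.09  ] Y [-0.0306 -0.0295  0.0252  0.0254] z [0.0825 0.0963] ((0.5124006867408752, 0.2458464801311493), (0.05657372996211052, 0.056847065687179565), 20.101978302001953)
scene 755 643 X [0.0327 0.0332 0.0898 0.0913] Y [-0.0306 -0.0298  0.0245  0.0254] z [0.0834 0.0961] ((0.5121479034423828, 0.2454690933227539), (0.05723294988274574, 0.059733714908361435), 21.225053787231445)
8.4 ee [0.5307 0.187  0.1588] off mm [59.4 -1.5 28.8] ang 109.95 yaw -0.0017 j [ 0.28 -0.01  1.47 -0.    1.69 -0.07] F [ 0.1 -0.2 -1.1] open -9.761337386781282e-05
```

>>> servo_tool --pt "0.03 0 0" --pt "0.03 0 0" --pt "0.01 0 0" --pt "0 0 0.02" --pt "0 0 0" --yaw '[-0.0017, 0, 0, 0, 0]' --jaw -1

```text
clock: 8.9
ee_pos: [0.5047, 0.2526, 0.1343]
orientation: [-0.002, 0.573, 0.82, -0.003]
contact_force: [0.7, -0.6, -0.0]
opening: 0.0722
grip_force: 0.0
```

```bash
python3 -c "
from blk import *
off(ch(.07,0,.067),110.05)
save(cap('wrist'),'w3.png')"
```

```text
8.9 ee [0.5047 0.2526 0.1343] off mm [-1.   2.5 67.3] ang 110.12 yaw 0.0013 j [ 0.4   0.    1.49 -0.    1.65  0.05] F [ 0.7 -0.6 -0. ] open 0.07222999745407702
```

View pics/w3.png

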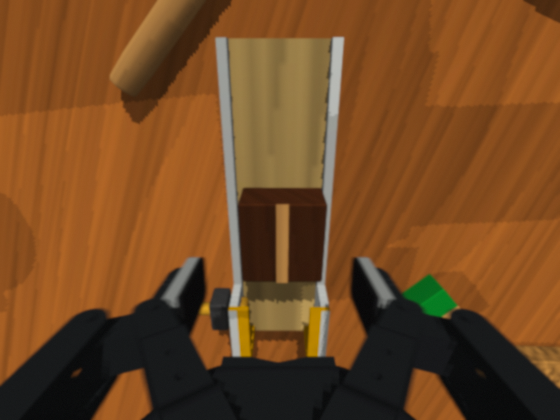

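The open fingers are centred on column 278 and the block stripe is at 282, which matches the computed 2.5 mm offset. Descending.

>>> servo_tool --pt "-0.001 0.0025 0.015" --pt "0 0 0.015" --pt "0 0 0.015" --pt "0 0 0.01" --pt "0 0 0" --yaw '[0, 0, 0, 0, 0]'

```text
clock: 9.45
ee_pos: [0.5078, 0.2527, 0.0806]
orientation: [-0.001, 0.573, 0.82, -0.002]
contact_force: [-0.6, -0.3, -0.0]
opening: 0.0856
grip_force: 0.0
```

```bash
python3 -c "
from blk import *
off(ch(.07,0,.067),110.05)"
```

```text
9.45 ee [0.5078 0.2527 0.0806] off mm [-0.2 -0.8 13.6] ang 110.08 yaw 0.0006 j [0.4  0.03 1.56 0.   1.55 0.05] F [-0.6 -0.3 -0. ] open 0.08563264402014482
```

>>> servo_tool --pt "0 -0.0005 0.006" --pt "0 0 0.005" --pt "0 0 0" --pt "0 0 0" --yaw '[0, 0, 0, 0]'

```text
clock: 9.85
ee_pos: [0.5086, 0.2532, 0.0726]
orientation: [0.0, 0.573, 0.82, 0.0]
contact_force: [-0.1, 0.3, -0.3]
opening: 0.0857
grip_force: 0.0
```

>>> servo_tool --pt "0 0 0" --pt "0 0 0" --pt "0 0 0" --pt "0 0 0" --pt "0 0 0" --yaw '[0, 0, 0, 0, 0]' --jaw 1

```text
clock: 10.35
ee_pos: [0.507, 0.2527, 0.0734]
orientation: [-0.001, 0.573, 0.82, -0.001]
contact_force: [-8.0, -3.3, 7.4]
opening: 0.0546
grip_force: 66.6
```

>>> servo_tool --pt "0 0 0" --pt "0 0 0" --pt "0 0 0" --yaw '[0, 0, 0]'

```text
clock: 10.65
ee_pos: [0.5071, 0.2527, 0.0734]
orientation: [-0.001, 0.573, 0.82, -0.001]
contact_force: [-9.7, -3.2, 7.9]
opening: 0.0543
grip_force: 66.6
```

>>> servo_tool --pt "0 0 -0.003" --pt "0 0 -0.005" --pt "0 0 -0.01" --pt "0 0 -0.02" --pt "0 0 -0.02" --yaw '[0, 0, 0, 0, 0]'

```text
clock: 11.15
ee_pos: [0.5093, 0.2535, 0.1321]
orientation: [0.001, 0.573, 0.82, 0.001]
contact_force: [0.4, 0.1, -0.6]
opening: 0.0545
grip_force: 65.7
```

>>> servo_tool --pt "0 0 -0.02" --pt "0 0 -0.02" --pt "0 0 -0.02" --pt "0 0 0" --pt "0 0 0" --yaw '[0, 0, 0, 0, 0]'

```text
clock: 11.65
ee_pos: [0.5092, 0.2534, 0.1912]
orientation: [0.001, 0.573, 0.82, 0.001]
contact_force: [0.3, 0.1, -0.9]
opening: 0.0543
grip_force: 65.8
```

```bash
python3 -c "
from blk import *
off([.441,-.283,.1],96.3)
c=cap('scene')
s=bot.read_state();p=c['R']@s['ee_pos']+c['t'];u=int(c['fx']*p[0]/p[2]+c['cx']);v=int(c['fy']*p[1]/p[2]+c['cy']);print(u,v)
save(c,'s3.png',(max(u-80,0),max(v-75,0),min(u+80,560),min(v+60,420)),4)"
```

```text
11.65 ee [0.5092 0.2534 0.1912] off mm [-480.4 -248.5   90.5] ang 110.09 yaw 0.2406 j [ 0.4  -0.    1.4  -0.    1.74  0.05] F [ 0.3  0.1 -0.9] open 0.05428296914528588
484 239
```

View pics/s3.png

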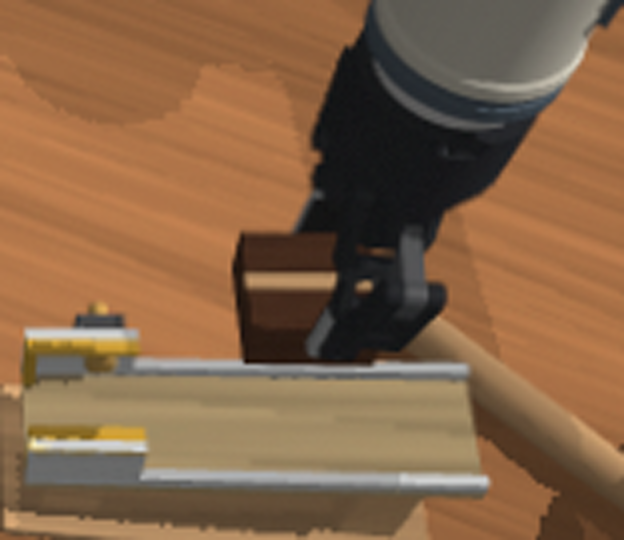

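The block is held well, stripe up, clear of the chute, with its downhill end lower as expected. I'll carry it to the red tray.

>>> servo_tool --pt "-0.016 -0.0083 0" --pt "-0.032 -0.0166 0" --pt "-0.032 -0.0166 0" --pt "-0.032 -0.0166 0" --pt "-0.032 -0.0166 0" --yaw '[0, 0, 0, 0, 0]'

```text
clock: 12.2
ee_pos: [0.4868, 0.0901, 0.189]
orientation: [-0.001, 0.573, 0.82, -0.001]
contact_force: [0.9, -0.2, 0.2]
opening: 0.0543
grip_force: 65.7
```

>>> servo_tool --pt "-0.032 -0.0166 0" --pt "-0.032 -0.0166 0" --pt "-0.032 -0.0166 0" --pt "-0.032 -0.0166 0" --pt "-0.032 -0.0166 0" --yaw '[0, 0, 0, 0, 0]'

```text
clock: 12.7
ee_pos: [0.4635, -0.0885, 0.1891]
orientation: [-0.001, 0.573, 0.819, -0.0]
contact_force: [1.0, -0.7, -0.3]
opening: 0.0541
grip_force: 65.7
```

>>> servo_tool --pt "-0.032 -0.0166 0" --pt "-0.032 -0.0166 0" --pt "-0.032 -0.0166 0" --pt "-0.032 -0.0166 0" --pt "-0.03 -0.0155 0" --yaw '[0, 0, 0, 0, 0]'

```text
clock: 13.2
ee_pos: [0.4406, -0.2649, 0.1891]
orientation: [-0.001, 0.573, 0.819, -0.0]
contact_force: [0.6, 1.0, -0.2]
opening: 0.0544
grip_force: 65.7
```

>>> servo_tool --pt "-0.016 -0.008 0" --pt "0 0 0.03" --pt "0 0 0.02" --pt "0 0 0.02" --pt "0 0 0" --yaw '[0.12, 0.12, 0, 0, 0]'

```text
clock: 13.7
ee_pos: [0.4375, -0.28, 0.1156]
orientation: [-0.004, 0.667, 0.745, -0.001]
contact_force: [0.3, 0.2, -0.7]
opening: 0.0545
grip_force: 65.7
```

```bash
python3 -c "
from blk import *
off([.441,-.279,.04],96.3)
save(cap('wrist'),'w4.png')"
```

```text
13.7 ee [ 0.4375 -0.28    0.1156] off mm [ 0.2  4.  75.6] ang 96.3 yaw -0.0 j [-0.63 -0.11  1.64 -0.    1.62 -0.74] F [ 0.3  0.2 -0.7] open 0.054472316353121275
```

View pics/w4.png

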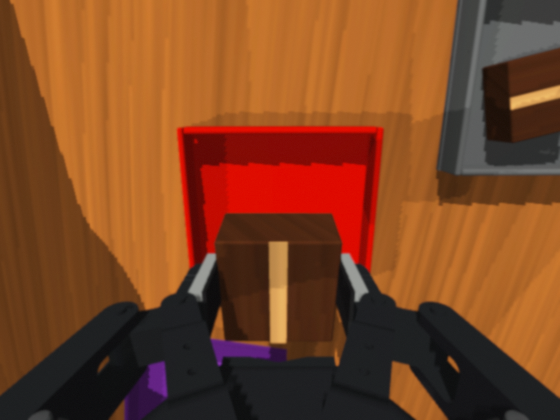

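The block is held stripe up at (278,290), centred over the red tray (183–382). Descending.

>>> servo_tool --pt "0 0.003 0.02" --pt "0 0 0.025" --pt "0 0 0.02" --pt "0 0 0.01" --pt "0 0 0" --yaw '[0, 0, 0, 0, 0]'

```text
clock: 14.25
ee_pos: [0.4425, -0.2802, 0.0447]
orientation: [-0.001, 0.667, 0.745, -0.0]
contact_force: [0.6, 0.6, 0.0]
opening: 0.0542
grip_force: 65.7
```

>>> servo_tool --pt "0 0 0.002" --pt "0 0 0.002" --pt "0 0 0.002" --pt "0 0 0.001" --pt "0 0 0" --yaw '[0, 0, 0, 0, 0]'

```text
clock: 14.75
ee_pos: [0.4432, -0.2805, 0.0384]
orientation: [0.0, 0.667, 0.745, -0.0]
contact_force: [0.5, 0.2, -1.6]
opening: 0.0545
grip_force: 65.7
```

>>> servo_tool --pt "0 0 0.003" --pt "0 0 0.003" --pt "0 0 0.002" --pt "0 0 0.002" --pt "0 0 0" --yaw '[0, 0, 0, 0, 0]'

```text
clock: 15.25
ee_pos: [0.443, -0.2803, 0.0279]
orientation: [-0.0, 0.667, 0.745, -0.0]
contact_force: [-0.0, -0.0, -0.8]
opening: 0.0542
grip_force: 65.7
```

>>> servo_tool --pt "0 0 0.001" --pt "0 0 0.001" --pt "0 0 0.001" --pt "0 0 0.001" --pt "0 0 0" --yaw '[0, 0, 0, 0, 0]'

```text
clock: 15.75
ee_pos: [0.4431, -0.2804, 0.0242]
orientation: [-0.0, 0.667, 0.745, -0.0]
contact_force: [-0.0, 0.3, -0.0]
opening: 0.0545
grip_force: 65.7
```

>>> servo_tool --pt "0 0 0.001" --pt "0 0 0.001" --pt "0 0 0" --pt "0 0 0" --yaw '[0, 0, 0, 0]'

```text
clock: 16.15
ee_pos: [0.4433, -0.2805, 0.0229]
orientation: [0.0, 0.667, 0.745, 0.0]
contact_force: [-1.1, 3.3, 4.2]
opening: 0.0546
grip_force: 66.2
```

>>> servo_tool --pt "0 0 0.001" --pt "0 0 0" --pt "0 0 0" --yaw '[0, 0, 0]'

```text
clock: 16.45
ee_pos: [0.4436, -0.2806, 0.0228]
orientation: [0.001, 0.667, 0.745, 0.0]
contact_force: [-2.4, 3.2, 8.6]
opening: 0.0542
grip_force: 66.8
```

>>> servo_tool --pt "0 0 0.001" --pt "0 0 0" --pt "0 0 0" --yaw '[0, 0, 0]'

```text
clock: 16.75
ee_pos: [0.4438, -0.2807, 0.0225]
orientation: [0.001, 0.667, 0.745, 0.0]
contact_force: [-2.8, 4.7, 11.6]
opening: 0.0545
grip_force: 67.2
```

>>> servo_tool --pt "0 0 0.001" --pt "0 0 0.001" --pt "0 0 0" --pt "0 0 0" --yaw '[0, 0, 0, 0]'

```text
clock: 17.15
ee_pos: [0.4445, -0.2812, 0.0222]
orientation: [0.002, 0.667, 0.745, 0.0]
contact_force: [-3.9, 5.5, 18.3]
opening: 0.0546
grip_force: 67.9
```

>>> servo_tool --pt "0 0 0.001" --pt "0 0 0.001" --pt "0 0 0" --pt "0 0 0" --yaw '[0, 0, 0, 0]'

```text
clock: 17.55
ee_pos: [0.4451, -0.2816, 0.0218]
orientation: [0.003, 0.667, 0.745, 0.0]
contact_force: [-5.5, 7.5, 25.2]
opening: 0.0544
grip_force: 68.7
```

>>> servo_tool --pt "0 0 0.001" --pt "0 0 0.001" --pt "0 0 0" --pt "0 0 0" --yaw '[0, 0, 0, 0]'

```text
clock: 17.95
ee_pos: [0.4458, -0.281, 0.0197]
orientation: [0.003, 0.667, 0.745, 0.001]
contact_force: [-3.7, 8.5, 22.8]
opening: 0.0542
grip_force: 69.9
```

```bash
python3 -c "
from blk import *
off([.441,-.279,.04],96.3)
c=cap('wrist');W=world(c);h=cv2.cvtColor(c['frame'],cv2.COLOR_RGB2HSV)
ex=np.array([np.cos(np.radians(96.3)),np.sin(np.radians(96.3))])
P=W-np.array([.441,-.279,0]);X=P[...,:2]@ex;Y=P[...,:2]@np.array([-ex[1],ex[0]])
m=(abs(Y)<.022)&(X>-.05)&(X<.03)&(W[...,2]>.022)&(W[...,2]<.05)
print(m.sum(),np.polyfit(X[m],W[m][:,2],1),np.percentile(X[m],[2,98]),np.percentile(W[m][:,2],[2,98]))
"
```

```text
17.95 ee [ 0.4458 -0.281   0.0197] off mm [  2.5  -4.4 -20.3] ang 96.39 yaw 0.0016 j [-0.63 -0.05  1.75  0.    1.43 -0.74] F [-3.7  8.5 22.8] open 0.054208655711869114
11407 [-0.00263772  0.03505204] [-0.03652335  0.02179708] [0.02494125 0.0378851 ]
```

>>> servo_tool --pt "0 0 0.001" --pt "0 0 0.001" --pt "0 0 0" --pt "0 0 0" --yaw '[0, 0, 0, 0]'

```text
clock: 18.4
ee_pos: [0.4459, -0.2803, 0.0178]
orientation: [0.003, 0.666, 0.746, 0.002]
contact_force: [-3.7, 11.4, 25.9]
opening: 0.0543
grip_force: 71.3
```

```bash
cat > tilt.py <<'E'
from blk import *
off([.441,-.279,.04],96.3)
c=cap('wrist');W=world(c)
ex=np.array([np.cos(np.radians(96.3)),np.sin(np.radians(96.3))])
P=W-np.array([.441,-.279,0]);X=P[...,:2]@ex;Y=P[...,:2]@np.array([-ex[1],ex[0]])
m=(abs(Y)<.022)&(X>-.04)&(X<.015)&(W[...,2]>.03)&(W[...,2]<.05)
p=np.polyfit(X[m],W[m][:,2],1);print(m.sum(),'tilt deg',np.degrees(np.arctan(p[0])),p[1],np.percentile(X[m],[2,98]))
E
python3 tilt.py
```

```text
18.4 ee [ 0.4459 -0.2803  0.0178] off mm [  1.8  -4.6 -22.2] ang 96.41 yaw 0.0018 j [-0.63 -0.05  1.75  0.    1.43 -0.74] F [-3.7 11.4 25.9] open 0.05434444608387298
8932 tilt deg 1.3098319371078677 0.034680441830991865 [-0.03593706  0.01417175]
```

Pressing has brought the block nearly level (about 1.3°). One more small press, then I'll unload and release gently.

>>> servo_tool --pt "0 0 0.001" --pt "0 0 0.0005" --pt "0 0 0" --pt "0 0 0" --yaw '[0, 0, 0, 0]'

```text
clock: 18.85
ee_pos: [0.446, -0.28, 0.017]
orientation: [0.003, 0.666, 0.746, 0.002]
contact_force: [-6.1, 14.4, 29.5]
opening: 0.0542
grip_force: 72.4
```

>>> servo_tool --pt "0 0 -0.002" --pt "0 0 -0.002" --pt "0 0 -0.001" --pt "0 0 0" --yaw '[0, 0, 0, 0]'

```text
clock: 19.25
ee_pos: [0.4449, -0.281, 0.0176]
orientation: [0.002, 0.667, 0.745, 0.001]
contact_force: [2.3, 2.8, 8.9]
opening: 0.0545
grip_force: 69.9
```

```bash
python3 tilt.py
```

```text
19.25 ee [ 0.4449 -0.281   0.0176] off mm [  2.3  -3.6 -22.4] ang 96.37 yaw 0.0012 j [-0.63 -0.05  1.75  0.    1.43 -0.74] F [2.3 2.8 8.9] open 0.05446629146186962
9137 tilt deg 1.131515184465652 0.03464325555249574 [-0.03682148  0.01415836]
```

>>> servo_tool --pt "0 0 -0.001" --pt "0 0 -0.001" --pt "0 0 0" --yaw '[0, 0, 0]'

```text
clock: 19.6
ee_pos: [0.4433, -0.2808, 0.0179]
orientation: [0.0, 0.667, 0.745, -0.0]
contact_force: [1.2, -0.7, 4.9]
opening: 0.0544
grip_force: 69.3
```

>>> servo_tool --pt "0 0 0" --pt "0 0 0" --pt "0 0 0" --pt "0 0 0" --pt "0 0 0" --yaw '[0, 0, 0, 0, 0]' --jaw -0.7

```text
clock: 20.1
ee_pos: [0.443, -0.2803, 0.0176]
orientation: [-0.0, 0.667, 0.745, -0.0]
contact_force: [-0.3, -0.5, 0.4]
opening: 0.0723
grip_force: 0.0
```

>>> servo_tool --pt "0 0 -0.005" --pt "0 0 -0.01" --pt "0 0 -0.02" --pt "0 0 -0.04" --pt "0 0 -0.04" --yaw '[0, 0, 0, 0, 0]'

```text
clock: 20.6
ee_pos: [0.4428, -0.2802, 0.1345]
orientation: [-0.0, 0.667, 0.745, -0.0]
contact_force: [1.0, -0.5, 0.5]
opening: 0.0727
grip_force: 0.0
```

>>> servo_tool --pt "0 0 -0.03" --pt "0 0 0" --pt "0 0 0" --pt "0 0 0" --yaw '[0, 0, 0, 0]'

```text
clock: 21.0
ee_pos: [0.4428, -0.2802, 0.162]
orientation: [-0.001, 0.667, 0.745, -0.0]
contact_force: [0.6, 0.7, -0.4]
opening: 0.0728
grip_force: 0.0
```

```bash
python3 tilt.py; python3 -c "
from h import *
save(cap('wrist'),'w5.png')"
```

```text
21.0 ee [ 0.4428 -0.2802  0.162 ] off mm [  1.2  -1.5 122. ] ang 96.34 yaw 0.0008 j [-0.63 -0.12  1.56 -0.    1.7  -0.74] F [ 0.6  0.7 -0.4] open 0.07277015556970498
2600 tilt deg -0.03948194605179115 0.03396381357270679 [-0.03586241  0.01372772]
```

View pics/w5.png

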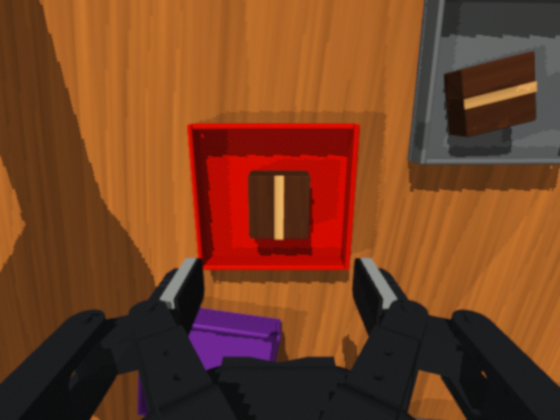

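The block lies flat (0.0° tilt) and stripe up at (279,205) in the red tray. The good block is undisturbed and the gripper is clear, so I'm handing in.

```bash
python3 -c "
from cell import bot
print(bot.hand_in())"
```

```text
the job is handed in; nothing more can be done
None
```

I pushed the jammed block clear of the lips, lifted it out and set it down flat, stripe up, in the red tray. The good block was not touched, and I handed the job in at about 21 s.

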